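# Fit the planing stop into its slot

## Task

Fit the planing stop, the one with the oblong wooden head on a flat steel tongue, into the planing board: turn it until the tongue lines up with the oblong slot, lower the tongue through the slot while holding it (do not drop it in) until the head sits flush on the board, and let go. Leave the round bench dog standing where it is.

Things in the scene. Friction and masses are not known exactly. Their poses are not given: they have to be found in the camera images.
- stop_head (a point): Centre of the head of the planing stop (loose, 0.3 kg, starts upright on its tongue's foot). Head: orange-brown wooden oblong block 70 x 46 x 44 mm (x, y, z), two brass screws on top. Below it a flat steel tongue 40 x 20 mm (x, y), 45 mm long; head centre 67 mm above its foot. Head and tongue are concentric, both long along x; z up. Grip the head across its 46 mm (along y).
- slot (a point): Centre of the oblong slot's mouth in the top of the fixed planing board: 50 x 30 mm (x, y), long along x, right through; z up. Half a turn either way fits. Board: pale plank 150 x 240 x 30 mm on dark battens, top 55 mm above the bench, centre 50 mm from the slot along -y; two 30 mm round holes at (+-40, -105) mm do not take the tongue. Stop fully home: head centre 22 mm above this point.
- dog_head (a point): Centre of the head of the round bench dog, a loose bystander (0.3 kg) standing upright on the bench: orange-brown round wooden head, 52 mm across and 44 mm high, on a round steel shank of 26 mm; 89 mm tall in all, head centre 67 mm above the bench. To be left alone.
Mind the look-alikes: they are no part of the job. Leave any black or green look-alike of the part that bears stop_head alone.

How it is judged (in metres and radians):
On the way:
1. the tongue is in the slot by at least 15 mm while the stop is still held and its head still more than 4 mm above the board (z of stop_head in the frame of slot between 0.026 and 0.052 m and horizontal distance between stop_head and slot below 0.015 m and angle between the x axis of stop_head and the x axis of slot, either way round below 0.35 rad and contact force between the fingers and planing_stop above 1 N), for 0.05 s.
At the end, for the whole second after the job is handed in: The stop's tongue is through the oblong slot, its head flush on the board: head centre 22 mm above the slot mouth (within 5 mm), within 15 mm of it from above, long axes within 20 degrees, upright within 7 degrees; the round dog still upright (11 degrees) within 30 mm of its start (z of stop_head in the frame of slot between 0.017 and 0.027 m and horizontal distance between stop_head and slot below 0.015 m and angle between the x axis of stop_head and the x axis of slot, either way round below 0.35 rad and angle between stop_head's own z axis and vertical below 0.12 rad and distance of dog_head from where it was at the start of the episode below 0.03 m and angle between dog_head's own z axis and vertical below 0.2 rad); the robot touches nothing.
It fails at once if the round bench dog is moved by more than 30 mm or knocked over (distance of dog_head from where it was at the start of the episode above 0.03 m or angle between dog_head's own z axis and vertical above 0.3 rad).
It also fails if it takes over 38 s, if anything falls off the work surface, if the arm or the gripper's body presses on something with over 40 N, if the wrist force passes 120 N, or if a joint passes its speed limit or range.

## Robot

A 6-joint arm with a two-finger parallel gripper is mounted at the origin on a cart in front of the work surface, level with it; the furniture and walls round the work are solid. World frame = base frame: x ahead of the robot, y to its left, z up, the work surface at z = 0. Lengths are in m, angles in degrees, forces in N, time in s.
With the tool pointing down it reaches from about 0.35 to 0.875 m from the base axis. Payload 4.2 kg.
Tool frame: the origin (TCP) lies midway between the tips of the shut fingers; the grasp point (between the pads) lies 19 mm behind it; z points along the fingers, y is the line along which they close (so a half turn about z gives the same grasp; the last joint's range is limited). The gripper opens to 87 mm and grips with 3 to 60 N. Pads are 19 mm wide; open, the fingers measure 117 mm over their backs; the gripper's body (75 mm by 190 mm) begins 51 mm behind the grasp point.
Start: joints at [-59.152, 22.042, 0.453, 0, -68.411, -14.817], TCP at [0.173, -0.601, 0.187] pointing down, gripper open.
Joint ranges: [-179.83, 179.83], [-69.29, 118.12], [-61.27, 80.66], [-181.25, 117.63], [-171.15, -9.14], [-177.46, 177.46]. Speed limits (degrees/s): [159.86, 159.86, 180, 180, 180, 180].

## Interface

Orientations are given as a 3x3 rotation matrix whose columns are the frame's x, y, z axes.
In Python, from station import sense, capture, finish_job, silhouettes, landmark_of gives the robot as it stands.
- The arm moves only by the tool step_arm, never from a script. Its arguments are lists of equal length, an entry for each row: "linear": the shift along the tool's x, y, z in mm, a list of three; "delta_rot": the turn, a rotation vector about the tool's x, y, z in rad, a list of three; "grip": the finger opening in mm, from 0 to 87. A call has 1 to 10 rows; each row shifts and turns the commanded pose from where the row before left it, along the tool's axes as they then stand; what a row does not reach is not made up. A row lasts 1/8 s, in which the tool goes at most 62.5 mm and 10.7 degrees, less where a joint would pass 70% of its speed; a pose out of reach is approached as far as the arm can. A call with a gripper value outside its range is refused whole. The fingers move at their own pace and stop on an object; the grip force is fixed at half the most. Time passes only in rows, so rows that do not move let the fingers close. It gives the time, the measured TCP pose, the force, the opening and the grip force at its end, in the units of the state.
- sense(): the state, without advancing time (a new reading comes with each control period).
- capture(name): name is "side" or "top" or "wrist"; returns a dict with "img" (400x640x3 uint8, red, green, blue), "fx", "fy", "cx", "cy" (pixels), "world_to_cam" (4x4, takes a point from world to camera coordinates); the wrist camera has in their place "mount" (4x4, takes a point from camera to tool coordinates, whose origin is the TCP and whose axes are the flange's). Camera axes: x right, y up, looking along -z (the intrinsics and any distortion apply to the point x, -y, -z); pixel columns grow to the right and rows downward; lengths in m; the calibration is good to about 2 mm. A picture is of the moment at which its call begins: read the wrist's pose just before it. There is no depth.
- finish_job(): hands the job in; it is judged then, once.
Trained networks look in the newest picture that a camera, given by its name, has taken for a name from the list of things; names that differ only in an ending like _2 or _b are one class to them, and where a whole thing is asked for, a point or a joint stands for the part that bears it (a point fixed in the world has none). Each returns a list of dicts, best first, with "score" (0 to 1); they miss things now and then, are a little off and sometimes report something else, mostly with a low value. They report only what shows in the picture. A call takes as long as a camera call. They do not tell look-alikes from the thing itself.
- silhouettes(camera, label): "mask" (400x640 bool, what is visible of it) and "point" ([column, row] in pixels, amid what is visible of it).
- landmark_of(camera, label): "point" ([column, row] in pixels: a listed point, or the origin of a listed thing).
The state is a dict: "time_s": time; "joints": joint angles; "joint_velocities": joint speeds; "effort": joint torques, N m; "tcp_pos": TCP position; "ee_rot": TCP orientation; "wrist_force": force on the tool from outside, world axes, zero at the start; "moment": the same for the moment, N m; "gripper_width": opening from 0.0 (shut) to 1.0 (fully open); "gripper_force": force on a finger pad.
Only numpy, scipy, OpenCV 4.12 (cv2) and the standard library are available. Lean on these libraries where they do the work, as an engineer would, in place of code of your own. Each camera call takes 0.05 s, during which the arm holds its last target. There are 200 camera calls.

## Working session

There is one attempt and no reset: what is moved stays moved. The work goes in short steps, Python scripts to look and compute and a tool call to move; the robot and the scene stay as the last step left them, time stands still between calls to the robot, and variables do not carry over. Pictures are saved under pics/ and viewed, at most 10 in all, crops included, and the job is handed in when it is done.

Besides the shell and the picture viewer there is one more tool, called after "Request:" as name(argument=value, ...), one argument or row to a line, values as JSON. step_arm: Moves the arm, as the interface text tells. Its arguments: {"type":"object","properties":{"linear":{"type":"array"},"delta_rot":{"type":"array"},"grip":{"type":"array"}},"required":["linear","delta_rot","grip"]}

```bash
mkdir -p pics
cat > h.py <<'E'
import numpy as np, cv2
from station import *
def ray(c,px,s=None):
    K=np.array([[c['fx'],0,c['cx']],[0,c['fy'],c['cy']],[0,0,1]])
    d=np.linalg.inv(K)@[px[0],px[1],1]; d=np.array([d[0],-d[1],-d[2]])
    if 'world_to_cam' in c: T=np.linalg.inv(c['world_to_cam'])
    else:
        W=np.eye(4); W[:3,:3]=np.array(s['ee_rot']); W[:3,3]=s['tcp_pos']; T=W@c['mount']
    return T[:3,3],T[:3,:3]@d
def atz(c,px,z,s=None):
    o,d=ray(c,px,s); return o+d*(z-o[2])/d[2]
def save(n,img): cv2.imwrite('pics/'+n,cv2.cvtColor(np.ascontiguousarray(img),cv2.COLOR_RGB2BGR))
E
python3 - <<'E'
from h import *
s=sense(); print(s)
for n in ('top','side'):
    c=capture(n); save(n+'0.png',c['img']); print(n,[k for k in c],np.linalg.inv(c['world_to_cam'])[:3,3].round(3))
    for l,z in (('stop_head',.067),('slot',.055),('dog_head',.067)):
        for r in landmark_of(n,l)[:5]: print(l,round(r['score'],2),np.round(r['point'],1),atz(c,r['point'],z).round(4))
        if l!='slot':
            for r in silhouettes(n,l)[:5]: print(' sil',l,round(r['score'],2),np.round(r['point'],1),r['mask'].sum())
E
```

```text
{'time_s': 0.0, 'joints': array([-5.91519748e+01,  2.20902245e+01,  3.81224697e-01, -2.98594137e-02,
       -6.84110392e+01, -1.48160323e+01]), 'joint_velocities': array([ 0.06219155, -0.02392432, -0.03384835,  0.01233168,  0.01446245,
        0.12529895]), 'effort': array([ 1.69082496e-04, -3.90664351e+01,  1.87397540e+01,  4.22003388e+00,
        1.08363008e-02, -1.93243181e-04]), 'tcp_pos': array([ 0.17244065, -0.6000436 ,  0.18627295]), 'ee_rot': array([[-9.61160692e-01, -2.75988569e-01, -6.58220368e-04],
       [-2.75989345e-01,  9.61158515e-01,  2.04712169e-03],
       [ 6.76719254e-05,  2.14927471e-03, -9.99997688e-01]]), 'wrist_force': array([-0.03073988, -0.09684472, -0.77115716]), 'moment': array([0.01593144, 0.00639722, 0.02274483]), 'gripper_force': 0.0, 'gripper_width': 1.000481361574729}
top ['img', 'fx', 'fy', 'cx', 'cy', 'world_to_cam'] [ 0.315 -0.007  1.215]
stop_head 0.73 [415.8 265.3] [ 0.308  -0.2384  0.067 ]
stop_head 0.63 [436.5 165.5] [ 0.5505 -0.2964  0.067 ]
 sil stop_head 0.91 [417.  261.5] 679
 sil stop_head 0.9 [438.4 163.5] 665
 sil stop_head 0.59 [414.1 205.8] 646
slot 0.85 [251.9 170.2] [0.5425 0.1584 0.055 ]
dog_head 0.95 [399.  130.5] [ 0.6392 -0.2065  0.067 ]
 sil dog_head 0.79 [400.1 132.5] 426
side ['img', 'fx', 'fy', 'cx', 'cy', 'world_to_cam'] [0.325 0.828 0.691]
stop_head 0.83 [391.3 160.8] [ 0.3216 -0.2368  0.067 ]
stop_head 0.77 [340.4 151.9] [ 0.4574 -0.2536  0.067 ]
stop_head 0.72 [307.9 139.5] [ 0.5557 -0.302   0.067 ]
 sil stop_head 0.87 [340.4 158.2] 548
 sil stop_head 0.69 [309.4 141.1] 733
 sil stop_head 0.56 [393.9 163.9] 837
 sil stop_head 0.15 [271.7 155.5] 538
slot 0.92 [265.3 254. ] [0.546  0.1606 0.055 ]
dog_head 0.61 [272.3 152.4] [ 0.633  -0.2117  0.067 ]
 sil dog_head 0.79 [272.2 158.6] 521
```

View pics/top0.png

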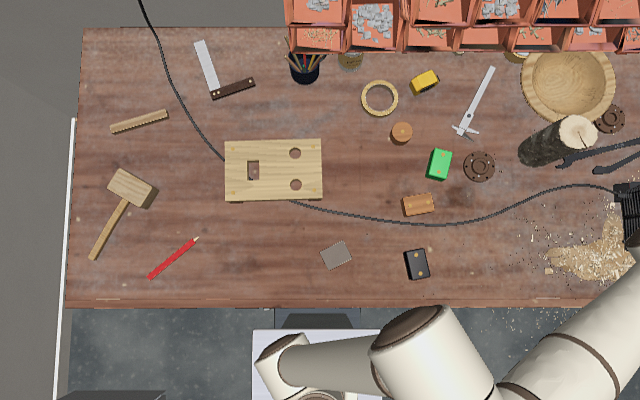

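Run:
```python
from h import *
a=cv2.imread('pics/top0.png')[100:300,360:480]; b=cv2.imread('pics/side0.png')[120:200,240:440]
a=cv2.resize(a,None,fx=3,fy=3,interpolation=2); b=cv2.resize(b,None,fx=2.2,fy=2.2,interpolation=2)
o=np.zeros((600,800,3),np.uint8); o[:,:360]=a; o[:176,360:800]=b; cv2.imwrite('pics/crop.png',o)
```

```text
(no output)
```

View pics/crop.png

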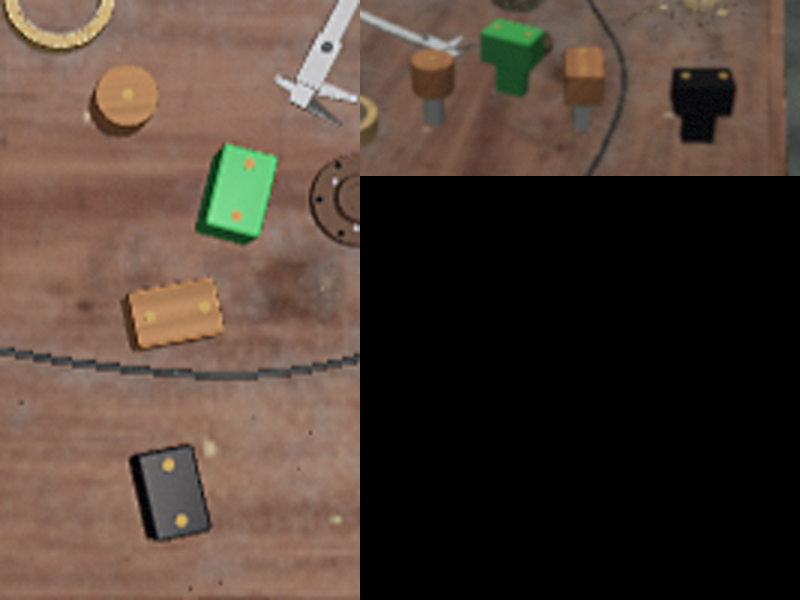

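Candidates for stop_head in the top picture: black (416,264), green (439,164), orange-brown oblong (418,204), and the round dog (401,132). The orange-brown oblong with two screws and a steel tongue fits; the crop confirms it. The black and green ones are look-alikes. The slot is at (252,170).

Run:
```python
from h import *
c=capture('top'); 
for r in silhouettes('top','stop_head'):
    m=r['mask']; print(r['score'],np.round(r['point'],1), c['img'][m].mean(0).round())
a=atz(c,(410,205.7),.089);b=atz(c,(428,202.3),.089); print(a,b,(a+b)/2,np.degrees(np.arctan2(*(b-a)[1::-1])))
# brown stop from colour, top face
hsv=cv2.cvtColor(c['img'],cv2.COLOR_RGB2HSV)[190:220,395:440]
m=(hsv[...,1]>110)&(hsv[...,2]>150); print(m.sum())
pts=np.argwhere(m)[:,::-1]+[395,190]
r=cv2.minAreaRect(pts.astype(np.float32)); P=np.array([atz(c,p,.089) for p in cv2.boxPoints(r)]); print(r,P.round(4).tolist(),P.mean(0))
# slot dark region
g=cv2.cvtColor(c['img'],cv2.COLOR_RGB2GRAY)[138:202,224:323]
n,l,st,ce=cv2.connectedComponentsWithStats((g<120).astype(np.uint8)); print(st+[224,138,0,0,0])
# board outline
hs=cv2.cvtColor(c['img'],cv2.COLOR_RGB2HSV); h=cv2.inRange(cv2.cvtColor(c['img'],cv2.COLOR_RGB2GRAY)[120:220,200:350],140,255)
cs=max(cv2.findContours(h,0,2)[0],key=cv2.contourArea)+[200,120]
r=cv2.minAreaRect(cs.astype(np.float32)); P=np.array([atz(c,p,.055) for p in cv2.boxPoints(r)]); print(P.round(4).tolist(),P.mean(0))
```

```text
0.95 [416.7 264.7] [82. 78. 75.]
0.86 [415.8 203.4] [168. 123.  84.]
0.57 [439.6 163.9] [ 94. 175. 108.]
[ 0.44873279 -0.2243073   0.089     ] [ 0.45677114 -0.26743382  0.089     ] [ 0.45275196 -0.24587056  0.089     ] -79.44179095899848
539
((418.3240051269531, 203.53199768066406), (19.230186462402344, 28.890003204345703), 79.69515228271484) [[0.4705, -0.2068, 0.089], [0.4828, -0.275, 0.089], [0.4373, -0.2817, 0.089], [0.4251, -0.2138, 0.089]] [ 0.45394167 -0.24429895  0.089     ]
[[ 224  138   99   64 5640]
 [ 224  138   64    3  102]
 [ 289  138    4    1    4]
 [ 322  138    1    1    1]
 [ 321  144    2   13   15]
 [ 289  148   12   10   79]
 [ 224  156    1    6    6]
 [ 322  159    1   23   23]
 [ 247  160   12   20  184]
 [ 224  177    1    2    2]
 [ 290  179   12   11   75]
 [ 224  184   99   18  205]]
[[0.6177, 0.2314, 0.055], [0.6248, -0.0116, 0.055], [0.4735, -0.0157, 0.055], [0.4666, 0.2233, 0.055]] [0.54563868 0.10681988 0.055     ]
```

Request:
step_arm(
  linear=[
    [-46,33,0],
    [-46,33,0],
    [-46,33,0],
    [-46,33,0],
    [-46,33,0],
    [-46,33,0],
    [-46,33,0],
    [-46,33,0],
    [0,0,0],
  ],
  delta_rot=[
    [0,0,0],
    [0,0,0],
    [0,0,0],
    [0,0,0],
    [0,0,0],
    [0,0,0],
    [0,0,0],
    [0,0,0],
    [0,0,0],
  ],
  grip=[87,87,87,87,87,87,87,87,87],
)

```text
time_s: 1.82
tcp_pos: [0.4556, -0.2428, 0.1875]
ee_rot: [[-0.96, -0.281, 0.001], [-0.281, 0.96, -0.0], [-0.001, -0.0, -1.0]]
wrist_force: [-0.1, -0.6, -0.5]
gripper_width: 0.999
gripper_force: 0.0
```

Request:
step_arm(
  linear=[
    [0,0,0],
    [0,0,0],
    [0,0,0],
    [0,0,0],
    [0,0,0],
    [0,0,0],
    [0,0,0],
    [0,0,0],
    [0,0,0],
    [0,0,0],
  ],
  delta_rot=[
    [0,0,-0.184],
    [0,0,-0.184],
    [0,0,-0.184],
    [0,0,-0.184],
    [0,0,-0.184],
    [0,0,-0.184],
    [0,0,-0.184],
    [0,0,-0.184],
    [0,0,0],
    [0,0,0],
  ],
  grip=[70,70,70,70,70,70,70,70,70,70],
)

```text
time_s: 3.08
tcp_pos: [0.4531, -0.2457, 0.1874]
ee_rot: [[0.177, -0.984, -0.0], [-0.984, -0.177, -0.0], [0.0, 0.0, -1.0]]
wrist_force: [-0.1, -0.0, -0.2]
gripper_width: 0.805
gripper_force: 0.0
```

Run:
```python
from h import *
s=sense(); c=capture('wrist'); save('w1.png',c['img']); print(s['tcp_pos'],s['joints'].round(1),np.array(s['ee_rot']).round(4).tolist(),s['time_s'])
for r in silhouettes('wrist','stop_head')[:4]:
    print(r['score'],r['point'],r['mask'].sum())
    k=np.argwhere(r['mask'])[:,::-1].astype(np.float32); q=cv2.minAreaRect(k); P=np.array([atz(c,p,.089,s) for p in cv2.boxPoints(q)]); print(P.round(4).tolist(),P.mean(0))
for r in landmark_of('wrist','stop_head')[:4]: print(r['score'],r['point'],atz(c,r['point'],.067,s))
```

```text
[ 0.45309407 -0.24567081  0.18740959] [-10.4  11.3 -14.7   0.  -63.9  20.6] [[0.1768, -0.9843, -0.0], [-0.9843, -0.1768, -0.0], [0.0, 0.0, -1.0]] 3.075
0.76 [444.5, 222.3] 3762
[[0.3651, -0.2627, 0.089], [0.2877, -0.2767, 0.089], [0.2698, -0.2241, 0.089], [0.351, -0.2094, 0.089]] [ 0.3184128  -0.24322248  0.089     ]
0.71 [313.5, 196.2] 3238
[[0.4703, -0.2072, 0.089], [0.4818, -0.2801, 0.089], [0.4383, -0.2879, 0.089], [0.4237, -0.2156, 0.089]] [ 0.45353554 -0.24769453  0.089     ]
0.58 [225.5, 121.0] 4023
[[0.5939, -0.288, 0.089], [0.5774, -0.3323, 0.089], [0.5055, -0.3148, 0.089], [0.5196, -0.2684, 0.089]] [ 0.54909859 -0.30088106  0.089     ]
0.31 [239.9, 336.2] 534
[[0.5346, -0.0767, 0.089], [0.4922, -0.0843, 0.089], [0.4897, -0.0642, 0.089], [0.5328, -0.0564, 0.089]] [ 0.51233105 -0.07041055  0.089     ]
0.97 [441.6, 221.5] [ 0.31256517 -0.23613615  0.067     ]
0.82 [226.9, 119.6] [ 0.55491049 -0.30203485  0.067     ]
0.74 [309.6, 197.0] [ 0.45984817 -0.23787099  0.067     ]
```

View pics/w1.png

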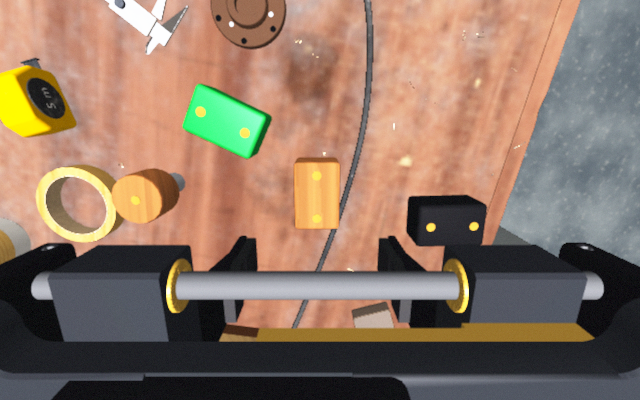

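Request:
step_arm(
  linear=[
    [0,0,35],
    [0,0,35],
    [0,0,30],
    [0,0,20],
    [0,0,13],
    [0,0,0],
  ],
  delta_rot=[
    [0,0,0],
    [0,0,0],
    [0,0,0],
    [0,0,0],
    [0,0,0],
    [0,0,0],
  ],
  grip=[70,70,70,70,70,70],
)

```text
time_s: 3.98
tcp_pos: [0.453, -0.2452, 0.0537]
ee_rot: [[0.18, -0.984, -0.002], [-0.984, -0.18, 0.0], [-0.001, 0.002, -1.0]]
wrist_force: [-0.7, -0.3, -0.2]
gripper_width: 0.803
gripper_force: 0.0
```

Request:
step_arm(
  linear=[
    [0,0,0],
    [0,0,0],
    [0,0,0],
    [0,0,0],
    [0,0,0],
    [0,0,0],
  ],
  delta_rot=[
    [0,0,0],
    [0,0,0],
    [0,0,0],
    [0,0,0],
    [0,0,0],
    [0,0,0],
  ],
  grip=[40,40,40,40,40,40],
)

```text
time_s: 4.72
tcp_pos: [0.4534, -0.2453, 0.0544]
ee_rot: [[0.18, -0.984, -0.0], [-0.984, -0.18, -0.0], [0.0, 0.0, -1.0]]
wrist_force: [-0.2, -0.4, -0.0]
gripper_width: 0.46
gripper_force: 0.0
```

Closed to 40 mm with no force: it missed. I'll look.

Run:
```python
from h import *
s=sense();c=capture('wrist'); a=capture('top'); b=capture('side'); 
o=np.zeros((600,800,3),np.uint8); o[:360,:576]=cv2.resize(c['img'],(576,360)); o[360:,:400]=cv2.resize(a['img'][140:260,340:540],(400,240)); o[360:,400:]=cv2.resize(b['img'][80:200,240:440],(400,240)); save('m.png',o)
```

```text
(no output)
```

View pics/m.png

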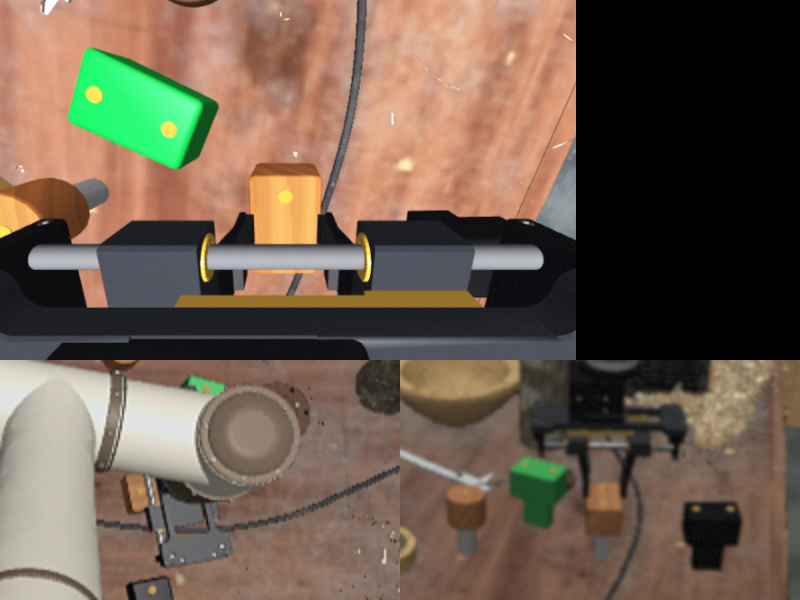

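Run:
```python
from h import *
s=sense(); R=np.array(s['ee_rot']); p=np.array(s['tcp_pos']); print(s['gripper_width'],s['gripper_force'],s['wrist_force'],s['moment'])
for n in ('side','top'):
    c=capture(n); print(n,{k:np.round(v,2) for k,v in c.items() if k in('fx','fy','cx','cy')})
    def pr(q):
        v=c['world_to_cam']@np.r_[q,1]; return np.round([c['cx']+c['fx']*v[0]/-v[2],c['cy']-c['fy']*v[1]/-v[2]],1)
    for q in (p,p+R@[0,.02,0],p-R@[0,.02,0],p-R@[0,0,.1]): print(pr(q))
    if n=='side':
        for z in (.045,.089,.067): print('stop',z,pr([.4535,-.2465,z]))
        for y in (.035,-.035): print(pr([.4535,-.2465+y,.089]))
        o=c['img'][90:180,270:390]; save('z.png',cv2.resize(o,None,fx=6,fy=6,interpolation=cv2.INTER_CUBIC))
c=capture('wrist');print({k:np.round(v,3) for k,v in c.items() if k!='img'})
```

```text
0.4643193098562938 0.0 [-0.02903802  0.40794452 -0.65104749] [0.00236625 0.11526326 0.04248583]
side {'fx': np.float64(469.45), 'fy': np.float64(469.45), 'cx': np.float64(316.02), 'cy': np.float64(193.18)}
[341.2 157.7]
[348.7 157.9]
[333.7 157.6]
[343.1 123.7]
stop 0.045 [341.1 160.5]
stop 0.089 [341.8 146.1]
stop 0.067 [341.4 153.4]
[339.9 152.6]
[343.7 139.8]
top {'fx': np.float64(476.07), 'fy': np.float64(476.07), 'cx': np.float64(318.59), 'cy': np.float64(200.16)}
[415.8 205.5]
[417.5 213.4]
[414.1 197.5]
[424.8 200.2]
{'fx': np.float64(305.761), 'fy': np.float64(305.761), 'cx': np.float64(317.022), 'cy': np.float64(205.071), 'mount': array([[-0.   ,  0.961,  0.275,  0.075],
       [ 1.   , -0.   ,  0.001,  0.   ],
       [ 0.001,  0.275, -0.961, -0.197],
       [ 0.   ,  0.   ,  0.   ,  1.   ]])}
```

View pics/z.png

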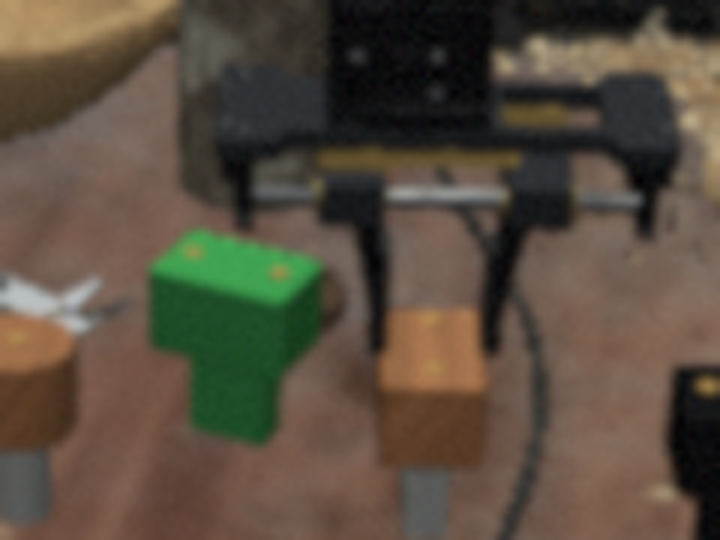

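The side view shows the fingers straddling the head from above: the tips look level with the head top (row ≈148, where the stated TCP projects to row 158). The wrist view agrees. The real tips seem to sit about 30–35 mm behind the stated TCP, so I'll open, go 30 mm lower and close, watching the forces.

Request:
step_arm(
  linear=[
    [0,0,0],
    [0,0,0],
    [0,0,0],
    [0,0,0],
    [0,0,0],
  ],
  delta_rot=[
    [0,0,0],
    [0,0,0],
    [0,0,0],
    [0,0,0],
    [0,0,0],
  ],
  grip=[70,70,70,70,70],
)

```text
time_s: 5.65
tcp_pos: [0.4534, -0.2453, 0.0544]
ee_rot: [[0.18, -0.984, 0.0], [-0.984, -0.18, -0.0], [0.0, -0.0, -1.0]]
wrist_force: [0.8, -0.6, 0.3]
gripper_width: 0.795
gripper_force: 0.0
```

Request:
step_arm(
  linear=[
    [0,0,8],
    [0,0,8],
    [0,0,8],
    [0,0,6],
    [0,0,0],
  ],
  delta_rot=[
    [0,0,0],
    [0,0,0],
    [0,0,0],
    [0,0,0],
    [0,0,0],
  ],
  grip=[70,70,70,70,70],
)

```text
time_s: 6.28
tcp_pos: [0.4529, -0.2452, 0.0237]
ee_rot: [[0.18, -0.984, -0.001], [-0.984, -0.18, 0.0], [-0.001, 0.001, -1.0]]
wrist_force: [-0.0, -0.2, 0.1]
gripper_width: 0.804
gripper_force: 0.0
```

Request:
step_arm(
  linear=[
    [0,0,0],
    [0,0,0],
    [0,0,0],
    [0,0,0],
    [0,0,0],
    [0,0,0],
  ],
  delta_rot=[
    [0,0,0],
    [0,0,0],
    [0,0,0],
    [0,0,0],
    [0,0,0],
    [0,0,0],
  ],
  grip=[30,30,30,30,30,30],
)

```text
time_s: 7.02
tcp_pos: [0.4536, -0.2453, 0.0246]
ee_rot: [[0.18, -0.984, 0.0], [-0.984, -0.18, -0.0], [0.0, -0.0, -1.0]]
wrist_force: [-0.2, 0.8, 1.9]
gripper_width: 0.527
gripper_force: 30.0
```

Request:
step_arm(
  linear=[
    [0,0,-10],
    [0,0,-20],
    [0,0,-25],
    [0,0,-25],
    [0,0,-20],
    [0,0,-10],
    [0,0,0],
  ],
  delta_rot=[
    [0,0,0],
    [0,0,0],
    [0,0,0],
    [0,0,0],
    [0,0,0],
    [0,0,0],
    [0,0,0],
  ],
  grip=[30,30,30,30,30,30,30],
)

```text
time_s: 7.9
tcp_pos: [0.4534, -0.2452, 0.1346]
ee_rot: [[0.18, -0.984, 0.001], [-0.984, -0.18, 0.0], [-0.0, -0.001, -1.0]]
wrist_force: [-0.3, 0.0, -3.1]
gripper_width: 0.521
gripper_force: 30.0
```

Request:
step_arm(
  linear=[
    [-20,-8,0],
    [-40,-17,0],
    [-50,-22,0],
    [-55,-24,0],
    [-55,-24,0],
    [-55,-24,0],
    [-50,-20,0],
    [-35,-15,0],
    [-20,-8,0],
    [0,0,0],
  ],
  delta_rot=[
    [0,0,0],
    [0,0,0],
    [0,0,0],
    [0,0,0],
    [0,0,0],
    [0,0,0],
    [0,0,0],
    [0,0,0],
    [0,0,0],
    [0,0,0],
  ],
  grip=[30,30,30,30,30,30,30,30,30,30],
)

```text
time_s: 9.15
tcp_pos: [0.5439, 0.1583, 0.1332]
ee_rot: [[0.181, -0.983, -0.002], [-0.983, -0.181, -0.001], [0.001, 0.002, -1.0]]
wrist_force: [0.1, -0.3, -3.1]
gripper_width: 0.523
gripper_force: 30.0
```

Request:
step_arm(
  linear=[
    [0,0,0],
    [0,0,0],
    [0,0,0],
    [0,0,0],
    [0,0,0],
    [0,0,0],
    [0,0,0],
    [0,0,0],
    [0,0,0],
    [0,0,0],
  ],
  delta_rot=[
    [0,0,-0.1],
    [0,0,-0.17],
    [0,0,-0.17],
    [0,0,-0.17],
    [0,0,-0.17],
    [0,0,-0.17],
    [0,0,-0.17],
    [0,0,-0.17],
    [0,0,-0.13],
    [0,0,0],
  ],
  grip=[30,30,30,30,30,30,30,30,30,30],
)

```text
time_s: 10.4
tcp_pos: [0.5438, 0.1561, 0.134]
ee_rot: [[1.0, 0.027, -0.001], [0.027, -1.0, -0.001], [-0.001, 0.001, -1.0]]
wrist_force: [-0.5, -0.7, -2.9]
gripper_width: 0.529
gripper_force: 30.0
```

Run:
```python
from h import *
s=sense(); print(s['tcp_pos'],s['ee_rot'][:,0].round(4),s['gripper_force'],s['wrist_force'].round(1),s['time_s'])
p=np.array(s['tcp_pos']); zh=p[2]+.0424
o=np.zeros((600,800,3),np.uint8)
for n in ('side','top','wrist'):
    c=capture(n); im=c['img'].copy()
    for l,z in (('stop_head',zh),('slot',.055)):
        for r in landmark_of(n,l)[:3]: print(n,l,round(r['score'],2),np.round(r['point'],1),atz(c,r['point'],z,s).round(4))
    if n=='side': o[:320,:400]=cv2.resize(im[150:310,180:380],(400,320))
    if n=='top': o[:320,400:]=cv2.resize(im[90:250,150:350],(400,320))
    if n=='wrist': o[320:,:448]=cv2.resize(im,(448,280))
save('p.png',o)
```

```text
[0.5437558  0.15610344 0.13402032] [ 0.9996  0.0269 -0.0013] 29.99712340068072 [-0.5 -0.7 -2.9] 10.4
side stop_head 0.84 [263.2 203.4] [0.5457 0.1559 0.1764]
side stop_head 0.75 [394.4 158.9] [ 0.3162 -0.0596  0.1764]
side stop_head 0.65 [310.4 139.8] [ 0.5094 -0.1038  0.1764]
side slot 0.87 [268.6 251.6] [0.5415 0.1524 0.055 ]
top stop_head 0.95 [414.  264.7] [ 0.3099 -0.2125  0.1764]
top stop_head 0.86 [437.2 166. ] [ 0.5269 -0.2703  0.1764]
top stop_head 0.52 [245.1 155.9] [0.5511 0.1567 0.1764]
top slot 0.81 [251.8 172. ] [0.5379 0.1586 0.055 ]
wrist stop_head 0.59 [315.  261.3] [0.5423 0.1572 0.1764]
```

View pics/p.png

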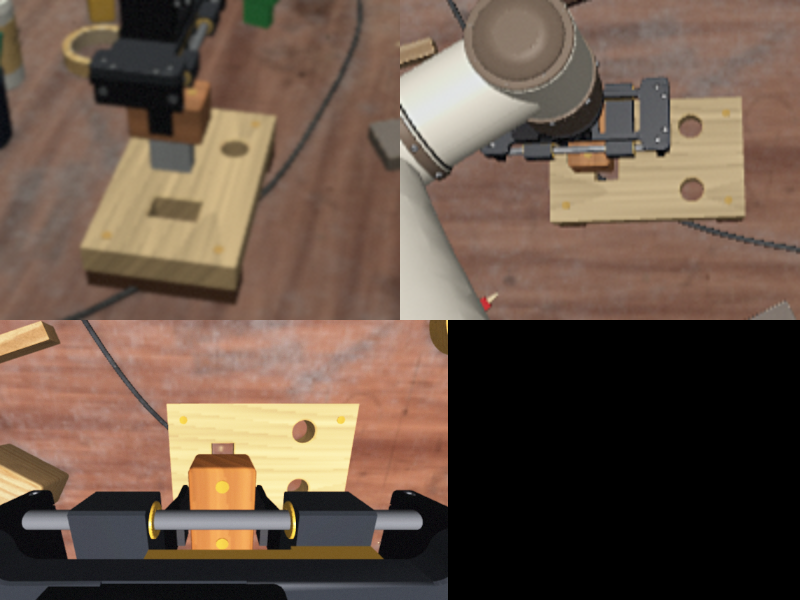

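The stop hangs upright and aligned above the slot. In the side view the mouth is near (265,252). I'll refine the slot from the first unobstructed pictures.

Run:
```python
from h import *
for n,(x0,y0) in (('side',(265,254)),('top',(252,170))):
    c=capture(n); im=cv2.imread(f'pics/{n}0.png'); g=cv2.cvtColor(im,cv2.COLOR_BGR2GRAY)
    w=g[y0-25:y0+25,x0-30:x0+30]; t,b=cv2.threshold(w,0,255,cv2.THRESH_BINARY_INV+cv2.THRESH_OTSU)
    k,l,st,ce=cv2.connectedComponentsWithStats(b); i=l[25,30]; 
    if i==0: i=1+np.argmin(np.linalg.norm(ce[1:]-[30,25],axis=1))
    q=(np.argwhere(l==i)[:,::-1]+[x0-30,y0-25])
    P=np.array([atz(c,p,.055)[:2] for p in q]).astype(np.float32)
    print(n,t,st[i],P.mean(0),P.min(0),P.max(0),cv2.minAreaRect(P))
    # the two round holes vs expected
    g2=g; bb=cv2.inRange(g,0,int(t)); k,l,st,ce=cv2.connectedComponentsWithStats(bb)
    for a,cc in zip(st,ce):
        if 30<a[4]<600:
            p=atz(c,cc,.055)
            if .45<p[0]<.64 and 0<p[1]<.24: print('  blob',a[4],p.round(4))
```

```text
side 126.0 [ 18  19  28  13 261] [0.54311883 0.16063847] [0.51767284 0.14516364] [0.56864476 0.17641442] ((0.5432267189025879, 0.16060671210289001), (0.0505562461912632, 0.030310487374663353), 1.7332910299301147)
  blob 89 [0.5856 0.0573 0.055 ]
  blob 82 [0.5059 0.0548 0.055 ]
  blob 261 [0.5431 0.1607 0.055 ]
top 143.0 [ 25  15  12  21 241] [0.543872   0.15704615] [0.5178386  0.14295241] [0.5682818  0.17094779] ((0.5431623458862305, 0.15693451464176178), (0.05062033608555794, 0.02733173780143261), 0.789373517036438)
  blob 109 [0.5864 0.0528 0.055 ]
  blob 241 [0.5438 0.157  0.055 ]
  blob 110 [0.5073 0.0504 0.055 ]
```

Request:
step_arm(
  linear=[
    [0,-2.5,15],
    [0,0,20],
    [0,0,10],
    [0,0,4],
    [0,0,0],
  ],
  delta_rot=[
    [0,0,0],
    [0,0,0],
    [0,0,0],
    [0,0,0],
    [0,0,0],
  ],
  grip=[30,30,30,30,30],
)

```text
time_s: 11.58
tcp_pos: [0.5444, 0.1602, 0.0853]
ee_rot: [[1.0, 0.03, 0.0], [0.03, -1.0, -0.0], [0.0, 0.0, -1.0]]
wrist_force: [0.0, 1.0, -1.4]
gripper_width: 0.528
gripper_force: 30.0
```

Run:
```python
from h import *
s=sense(); print(s['tcp_pos'],s['ee_rot'][:,0].round(4),s['gripper_force'],s['wrist_force'].round(1))
c=capture('side'); o=cv2.resize(c['img'][200:275,220:320],(800,600),interpolation=cv2.INTER_CUBIC)
def pr(q):
    v=c['world_to_cam']@np.r_[q,1]; return np.array([c['cx']+c['fx']*v[0]/-v[2],c['cy']-c['fy']*v[1]/-v[2]])
p=s['tcp_pos']; R=s['ee_rot']; f=lambda Q:np.round((np.array([pr(q) for q in Q])-[220,200]+.5)*8).astype(int)
z=p[2]+.0424-.067
t=f([np.r_[p[:2],z]+a*.02*R[:,0]*[1,1,0]+b*.01*R[:,1]*[1,1,0] for a,b in((1,1),(1,-1),(-1,-1),(-1,1))])
m=f([[.5433+a*.025-b*.00045,.1588+b*.015+a*.00075,.055] for a,b in((1,1),(1,-1),(-1,-1),(-1,1))])
cv2.polylines(o,[t],True,(255,0,0)); cv2.polylines(o,[m],True,(0,0,255)); save('q.png',o)
```

```text
[0.54443091 0.16017614 0.08529355] [0.9995 0.0303 0.    ] 29.997853869572282 [ 0.   1.  -1.4]
```

View pics/q.png

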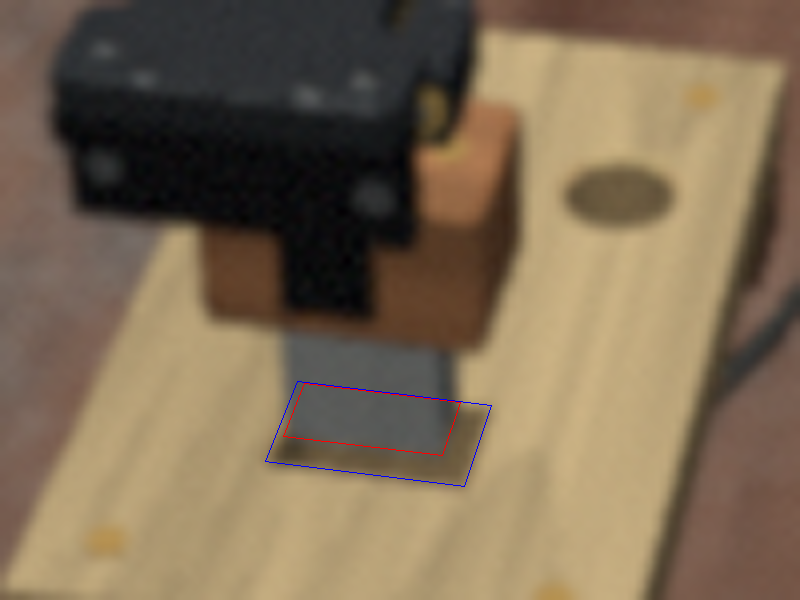

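Request:
step_arm(
  linear=[
    [-0.5,0.7,3],
    [0,0,3],
    [0,0,4],
    [0,0,0],
  ],
  delta_rot=[
    [0,0,0],
    [0,0,0],
    [0,0,0],
    [0,0,0],
  ],
  grip=[30,30,30,30],
)

```text
time_s: 12.12
tcp_pos: [0.5435, 0.1593, 0.0749]
ee_rot: [[1.0, 0.03, -0.001], [0.03, -1.0, -0.0], [-0.001, 0.0, -1.0]]
wrist_force: [0.2, -0.2, -2.8]
gripper_width: 0.527
gripper_force: 30.0
```

Request:
step_arm(
  linear=[
    [0,0,4],
    [0,0,4],
    [0,0,4],
    [0,0,4],
    [0,0,0],
    [0,0,0],
  ],
  delta_rot=[
    [0,0,0],
    [0,0,0],
    [0,0,0],
    [0,0,0],
    [0,0,0],
    [0,0,0],
  ],
  grip=[30,30,30,30,30,30],
)

```text
time_s: 12.88
tcp_pos: [0.5439, 0.1595, 0.0594]
ee_rot: [[1.0, 0.03, 0.0], [0.03, -1.0, 0.0], [0.0, -0.0, -1.0]]
wrist_force: [-0.7, -0.2, -3.0]
gripper_width: 0.526
gripper_force: 30.0
```

Request:
step_arm(
  linear=[
    [0,0,4],
    [0,0,4],
    [0,0,4],
    [0,0,4],
    [0,0,4],
    [0,0,2],
    [0,0,0],
  ],
  delta_rot=[
    [0,0,0],
    [0,0,0],
    [0,0,0],
    [0,0,0],
    [0,0,0],
    [0,0,0],
    [0,0,0],
  ],
  grip=[30,30,30,30,30,30,30],
)

```text
time_s: 13.75
tcp_pos: [0.5437, 0.1594, 0.0371]
ee_rot: [[1.0, 0.03, -0.0], [0.03, -1.0, -0.0], [-0.0, 0.0, -1.0]]
wrist_force: [0.8, 0.1, -2.7]
gripper_width: 0.528
gripper_force: 30.0
```

Request:
step_arm(
  linear=[
    [0,0,1],
    [0,0,1],
    [0,0,0],
  ],
  delta_rot=[
    [0,0,0],
    [0,0,0],
    [0,0,0],
  ],
  grip=[30,30,30],
)

```text
time_s: 14.12
tcp_pos: [0.5438, 0.1594, 0.0353]
ee_rot: [[1.0, 0.03, -0.0], [0.03, -1.0, -0.0], [-0.0, 0.0, -1.0]]
wrist_force: [0.4, 0.1, -2.6]
gripper_width: 0.525
gripper_force: 30.0
```

Request:
step_arm(
  linear=[
    [0,0,0.7],
    [0,0,0.6],
    [0,0,0],
  ],
  delta_rot=[
    [0,0,0],
    [0,0,0],
    [0,0,0],
  ],
  grip=[30,30,30],
)

```text
time_s: 14.5
tcp_pos: [0.5439, 0.1595, 0.0346]
ee_rot: [[1.0, 0.03, 0.0], [0.03, -1.0, 0.0], [0.0, -0.0, -1.0]]
wrist_force: [-1.3, 0.3, 2.4]
gripper_width: 0.526
gripper_force: 30.0
```

The force changed sign at the expected height, so the head is seated. Now release and rise.

Request:
step_arm(
  linear=[
    [0,0,0],
    [0,0,0],
    [0,0,0],
    [0,0,0],
    [0,0,0],
    [0,0,0],
  ],
  delta_rot=[
    [0,0,0],
    [0,0,0],
    [0,0,0],
    [0,0,0],
    [0,0,0],
    [0,0,0],
  ],
  grip=[70,70,70,70,70,70],
)

```text
time_s: 15.25
tcp_pos: [0.5438, 0.1594, 0.034]
ee_rot: [[1.0, 0.03, 0.0], [0.03, -1.0, 0.0], [0.0, -0.0, -1.0]]
wrist_force: [1.1, -0.2, 0.0]
gripper_width: 0.802
gripper_force: 0.0
```

Request:
step_arm(
  linear=[
    [0,0,-10],
    [0,0,-20],
    [0,0,-30],
    [0,0,-40],
    [0,0,-40],
    [-40,0,0],
    [-50,0,0],
    [-40,0,0],
    [0,0,0],
    [0,0,0],
  ],
  delta_rot=[
    [0,0,0],
    [0,0,0],
    [0,0,0],
    [0,0,0],
    [0,0,0],
    [0,0,0],
    [0,0,0],
    [0,0,0],
    [0,0,0],
    [0,0,0],
  ],
  grip=[70,70,70,70,70,70,70,70,70,70],
)

```text
time_s: 16.5
tcp_pos: [0.4146, 0.156, 0.175]
ee_rot: [[1.0, 0.031, 0.002], [0.031, -1.0, 0.001], [0.002, -0.001, -1.0]]
wrist_force: [0.0, 0.1, -0.2]
gripper_width: 0.805
gripper_force: 0.0
```

Run:
```python
from h import *
s=sense(); print(s['tcp_pos'],s['wrist_force'].round(1),s['time_s'])
o=np.zeros((600,800,3),np.uint8)
c=capture('side'); o[:,:400]=cv2.resize(c['img'][130:280,220:320],(400,600))
for r in landmark_of('side','stop_head')[:3]: print(r['score'],r['point'],atz(c,r['point'],.077).round(4))
for r in landmark_of('side','dog_head')[:3]: print('dog',r['score'],r['point'],atz(c,r['point'],.067).round(4))
c=capture('wrist'); o[:250,400:]=cv2.resize(c['img'],(400,250)); save('e.png',o)
```

```text
[0.41463482 0.15597623 0.17501736] [ 0.   0.1 -0.2] 16.5
0.8 [310.5, 140.1] [ 0.5444 -0.2821  0.077 ]
0.71 [394.1, 159.5] [ 0.315  -0.2278  0.077 ]
0.57 [265.8, 246.4] [0.5435 0.1624 0.077 ]
dog 0.94 [275.1, 153.2] [ 0.6247 -0.2092  0.067 ]
```

View pics/e.png

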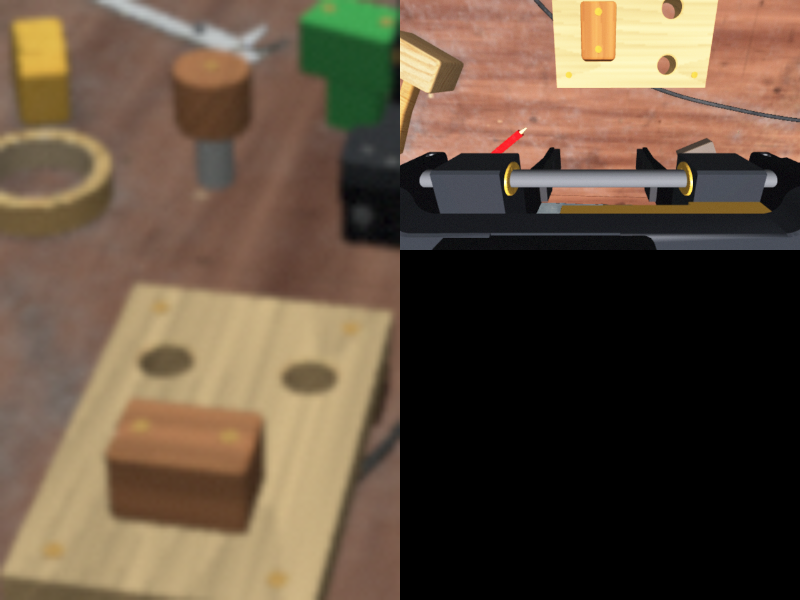

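The head sits flush on the board, centred at about (266,246), the dog stands untouched at (275,153), and the gripper is clear.

```bash
python3 -c "from station import *; print(finish_job())"
```

```text
the job is handed in; nothing more can be done
None
```

The planing stop is seated flush in the slot and released, the round dog and the look-alikes were not touched, and the job was handed in with the clock at about 16.6 s; `finish_job` gave no verdict.

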